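# Build a test-sieve stack on the shaker

### The arm

A 6-joint arm with a two-finger parallel gripper is mounted at the origin on a cart in front of the work surface, level with it; the furniture and walls round the work are solid. World frame = base frame: x ahead of the robot, y to its left, z up, the work surface at z = 0. Lengths are in m, angles in rad, forces in N, time in s.
With the tool pointing down it reaches from about 0.2 to 0.875 m from the base axis. Payload 3.4 kg.
Tool frame: the origin (TCP) lies on the centre line of the jaws, within the pads' length; the fingertips stand 14 mm ahead of it and the grasp point (between the pads) lies 5 mm behind it; z points along the fingers, y is the line along which they close (so a half turn about z gives the same grasp; the last joint's range is limited). The gripper opens to 94 mm and grips with 3 to 60 N. Pads are 16 mm wide; open, the fingers measure 119 mm over their backs; the gripper's body (75 mm by 177 mm) begins 78 mm behind the grasp point.
Start: joints at [1.138, 0.276, 1.505, -0, 1.361, -0.121], TCP at [0.176, 0.547, 0.219] pointing down, gripper open.
Joint ranges: [-2.89, 2.89], [-0.75, 2.08], [0.22, 2.7], [-1.18, 4.32], [0.11, 2.71], [-2.7, 2.7]. Speed limits (rad/s): [2.57, 2.57, 3.14, 3.14, 3.14, 3.14].

### API

Orientations are given as a unit quaternion [x, y, z, w].
In Python, from plant import monitor, imaging, r gives the robot as it stands.
- The arm moves only by the tool servo_tool, never from a script. Its argument "motion" is a list of rows, each an object with "translation": the shift along the tool's x, y, z in units of 0.25 m (1.0 is 0.25 m), a list of three; "angular": the turn, a rotation vector about the tool's x, y, z in units of 1.5 rad (1.0 is 1.5 rad), a list of three; "grip": the opening, from -1 (shut) to 1 (fully open), so that 0 is half open. In form: [{"translation": [tx, ty, tz], "angular": [wx, wy, wz], "grip": grip}, ...]. A call has 1 to 10 rows; each row is the pose to reach, as a shift and turn from the pose commanded when the call began, along the tool's axes at that moment; what a row does not reach only later rows make up. A row lasts 1/12 s, in which the tool goes at most 41.7 mm and 7.16 degrees, less where a joint would pass 70% of its speed; a pose out of reach is approached as far as the arm can. A call with a number of a shift or a turn outside -1 to 1 is refused whole. A call with a gripper value outside its range is refused whole. The fingers move at their own pace and stop on an object; "squeeze" is the grip in N (left out, the last holds). Time passes only in rows, so rows that repeat a pose let the fingers close. It gives the time, the measured TCP pose, the force, the opening and the grip force at its end, in the units of the state.
- monitor.get_obs(): the state, without advancing time (a new reading comes with each control period).
- imaging.read_camera(name): name is "scene" or "top" or "wrist"; returns a dict with "color" (384x512x3 uint8, blue, green, red), "fx", "fy", "cx", "cy" (pixels), "k1" (the pictures are not rectified: a ray, as slopes to the right and down, at radius r is drawn at 1 + k1 r^2 times it, then the intrinsics apply), "xyz" and "attitude" of the camera in the world; the wrist camera has in their place "mount" (4x4, takes a point from camera to tool coordinates, whose origin is the TCP and whose axes are the flange's). Camera axes: x right, y down, z forward; pixel columns grow to the right and rows downward; lengths in m; the calibration is good to about 2 mm. A picture is of the moment at which its call begins: read the wrist's pose just before it. There is no depth.
- r.hand_in(): hands the job in; it is judged then, once.
Trained networks look in a picture, given as the dict that the camera call returned (one of the last four; its "shot" number tells which), for a name from the list of things; names that differ only in an ending like _2 or _b are one class to them, and where a whole thing is asked for, a point or a joint stands for the part that bears it (a point fixed in the world has none). Each returns a list of dicts, best first, with "confidence" (0 to 1); they miss things now and then, are a little off and sometimes report something else, mostly with a low value. They report only what shows in the picture. A call takes as long as a camera call.
- imaging.boxes_of(picture, name): "location" ([column, row] as shares, 0 to 1, of the picture: columns of its width, rows of its height, amid what is visible of it).
The state is a dict: "time": time; "qpos": joint angles; "qvel": joint speeds; "tau": joint torques, N m; "tool_pos": TCP position; "eef_rot": TCP orientation; "ft_force": force on the tool from outside, world axes, zero at the start; "torque": the same for the moment, N m; "grip_width": finger opening in m; "grip_force": force on a finger pad.
Only numpy, scipy, OpenCV 4.12 (cv2) and the standard library are available. Lean on these libraries where they do the work, as an engineer would, in place of code of your own. Each camera call takes 0.05 s, during which the arm holds its last target. There are 200 camera calls.

### The job

Build the sieve stack on the grey shaker base, one piece at a time from the bottom up: first the plain steel pan on the shaker's seat, then the fine sieve (blue), the medium sieve (yellow), the coarse sieve (red), and last the lid with the black knob. Every piece must be nested fully home in the one below, upright. Leave the three sample jars standing where they are.

Things in the scene. Friction and masses are not known exactly. Their poses are not given: they have to be found in the camera images.
- shaker_seat (a point): Seat of the fixed grey shaker base (130 x 120 mm, top 28 mm up): upright steel collar, 57 mm across outside, 52 inside, 12 mm high. Point: centre of the collar's rim, 40 mm above the table; z up. A piece is home when its foot is in the collar below and its shoulder (8 mm above its underside) rests on the rim: pan's point 16 mm above this one, each sieve's point 40 mm above that of the piece below.
- pan_mid (a point): Receiver pan, plain steel, no mesh, no colour, 62 mm across, 48 mm high: foot tapering from 36 mm across below to 48 mm (0 to 8 mm up), steel grip band 62 mm across (8 to 36), steel collar 57 mm across outside, 52 inside (36 to 48) round a dark closed floor. Point: on the axis, half-way up (24 mm above its underside); z up. Round, loose, 0.1 to 0.21 kg.
- fine_mid (a point): Fine sieve, 62 mm across, 48 mm high: foot tapering from 36 mm across below to 48 mm (0 to 8 mm up), blue grip band 62 mm across (8 to 36), steel collar 57 mm across outside, 52 inside (36 to 48) round a mesh of about 2 mm. Point: on the axis, half-way up (24 mm above its underside); z up. Round, loose, 0.1 to 0.21 kg.
- medium_mid (a point): Medium sieve, 62 mm across, 48 mm high: foot tapering from 36 mm across below to 48 mm (0 to 8 mm up), yellow grip band 62 mm across (8 to 36), steel collar 57 mm across outside, 52 inside (36 to 48) round a mesh of about 5 mm. Point: on the axis, half-way up (24 mm above its underside); z up. Round, loose, 0.1 to 0.21 kg.
- coarse_mid (a point): Coarse sieve, 62 mm across, 48 mm high: foot tapering from 36 mm across below to 48 mm (0 to 8 mm up), red grip band 62 mm across (8 to 36), steel collar 57 mm across outside, 52 inside (36 to 48) round a mesh of about 11 mm. Point: on the axis, half-way up (24 mm above its underside); z up. Round, loose, 0.1 to 0.21 kg.
- cover_knob (a point): Lid: foot as on the sieves (0 to 8 mm up), steel disc 62 mm across (8 to 14), upright black cylindrical knob 22 mm across in its middle (14 to 46); 46 mm high, 0.12 kg, loose, round. Point: on the axis, in the knob, 36 mm above its underside, 10 mm below the knob's top; z up. Home, it is 52 mm above the red sieve's point.
- jar_green_mid (a point): Bystander, to be left alone: sample jar with a white screw cap, grey-green content, 52 mm across, 64 mm high, standing loose in a dark open tray (166 x 144 mm, 24 mm high, fixed). Point: on the axis, half-way up.
- jar_brown_mid (a point): Bystander, to be left alone: sample jar with a white screw cap, brown content, 46 mm across, 77 mm high, standing loose among the sieves. Point: on the axis, half-way up. Keep the arm clear of the tall carton at the left (x 0.5 to 0.8, y beyond 0.40), the cables hanging behind (x beyond 0.66, y 0.1 to 0.4) and the monitor (x beyond 0.7).
- jar_grey_mid (a point): Bystander, to be left alone: sample jar with a white screw cap, pale grey content, 56 mm across, 57 mm high, standing loose in a dark open tray (166 x 144 mm, 24 mm high, fixed). Point: on the axis, half-way up.

How it is judged:
On the way, in this order (a step that is already met when the one before it is completed fails the run):
1. The receiver pan is seated on the shaker (horizontal distance between pan_mid and shaker_seat below 0.006 m and z of pan_mid in the frame of shaker_seat between 0.013 and 0.019 m and angle between pan_mid's own z axis and vertical below 0.06 rad), for 0.2 s.
2. The fine blue sieve is nested on the pan (horizontal distance between fine_mid and pan_mid below 0.006 m and z of fine_mid in the frame of pan_mid between 0.037 and 0.043 m and angle between fine_mid's own z axis and vertical below 0.06 rad), for 0.2 s.
3. The medium yellow sieve is nested on the blue one (horizontal distance between medium_mid and fine_mid below 0.006 m and z of medium_mid in the frame of fine_mid between 0.037 and 0.043 m and angle between medium_mid's own z axis and vertical below 0.06 rad), for 0.2 s.
4. The coarse red sieve is nested on the yellow one (horizontal distance between coarse_mid and medium_mid below 0.006 m and z of coarse_mid in the frame of medium_mid between 0.037 and 0.043 m and angle between coarse_mid's own z axis and vertical below 0.06 rad), for 0.2 s.
5. The lid is nested on the red sieve (horizontal distance between cover_knob and coarse_mid below 0.006 m and z of cover_knob in the frame of coarse_mid between 0.049 and 0.055 m and angle between cover_knob's own z axis and vertical below 0.06 rad), for 0.2 s.
At the end, for the whole second after the job is handed in: From the bottom up: shaker seat, pan, blue, yellow, red, lid, each nested in the one below (axes within 6 mm, height within 3 mm of fully home), upright within 0.06 rad; everything released and at rest (all of step 1 and all of step 2 and all of step 3 and all of step 4 and all of step 5); the robot touches nothing.
It fails at once if The green jar is moved more than 25 mm or tipped (distance of jar_green_mid from where it was at the start of the episode above 0.025 m or angle between jar_green_mid's own z axis and vertical above 0.35 rad).
It fails at once if The brown jar is moved more than 25 mm or tipped (distance of jar_brown_mid from where it was at the start of the episode above 0.025 m or angle between jar_brown_mid's own z axis and vertical above 0.35 rad).
It fails at once if The grey jar is moved more than 25 mm or tipped (distance of jar_grey_mid from where it was at the start of the episode above 0.025 m or angle between jar_grey_mid's own z axis and vertical above 0.35 rad).
It also fails if it takes over 120 s, if anything falls off the work surface, if the arm or the gripper's body presses on something with over 40 N, if the wrist force passes 120 N, or if a joint passes its speed limit or range.

## Working session

There is one attempt and no reset: what is moved stays moved. The work goes in short steps, Python scripts to look and compute and a tool call to move; the robot and the scene stay as the last step left them, time stands still between calls to the robot, and variables do not carry over. Pictures are saved under pics/ and viewed, at most 14 in all, crops included, and the job is handed in when it is done.

Besides the shell and the picture viewer there is one more tool, called after ">>>" as name([rows], argument=value, ...), one row to a line, values as JSON. servo_tool: Moves the arm, as the interface text tells. Shifts and turns lie within -1 to 1; 1 stands for 0.25 m of shift or 1.5 rad of turn. Its arguments: {"type":"object","properties":{"motion":{"type":"array"},"squeeze":{"type":"number"}},"required":["motion"]}

```bash
ls; mkdir -p pics
cat > h.py <<'E'
import numpy as np, cv2
from scipy.spatial.transform import Rotation as R
from plant import monitor, imaging, r
def pose():
    o=monitor.get_obs(); return np.array(o["tool_pos"]),R.from_quat(o["eef_rot"]),o
def cam(name):
    p,q,o=pose(); c=imaging.read_camera(name)
    if "mount" in c:
        M=np.array(c["mount"]); c["P"]=p+q.apply(M[:3,3]); c["Q"]=q.as_matrix()@M[:3,:3]
    else:
        a=np.array(c["attitude"]); c["P"]=np.array(c["xyz"]); c["Q"]=a if a.shape==(3,3) else R.from_quat(a).as_matrix()
    return c
def ray(c,u,v):
    x=np.array([(u-c["cx"])/c["fx"],(v-c["cy"])/c["fy"]]); s=x.copy()
    for _ in range(20): s=x/(1+c["k1"]*(s@s))
    return c["Q"]@np.array([s[0],s[1],1])
def hit(c,u,v,z):
    d=ray(c,u,v); return c["P"]+d*(z-c["P"][2])/d[2]
def proj(c,X):
    d=c["Q"].T@(np.asarray(X)-c["P"]); s=d[:2]/d[2]; s=s*(1+c["k1"]*(s@s))
    return np.array([s[0]*c["fx"]+c["cx"],s[1]*c["fy"]+c["cy"]])
Z=dict(pan_mid=.024,fine_mid=.024,medium_mid=.024,coarse_mid=.024,cover_knob=.036,jar_green_mid=.036,jar_brown_mid=.038,jar_grey_mid=.032)
def find(c,n,z=None):
    H,W=c["color"].shape[:2]
    return [(round(b["confidence"],2),np.round([b["location"][0]*W,b["location"][1]*H],0),np.round(hit(c,b["location"][0]*W,b["location"][1]*H,Z[n] if z is None else z)[:2],3)) for b in imaging.boxes_of(c,n)[:3]]
E
cat > a.py <<'E'
from h import *
for nm in ["top","scene"]:
    c=cam(nm); cv2.imwrite(f"pics/{nm}0.png",c["color"]); print(nm,c["P"],c["fx"])
    for n in Z: print(n,*find(c,n),sep=" | ")
c=cam("wrist");cv2.imwrite("pics/w0.png",c["color"]);print(c["mount"],pose()[1].as_matrix().round(2))
E
python3 a.py
```

```text
pics
top [ 0.35396462 -0.04954368  1.48781491] 494.9712149683171
pan_mid | (0.57, array([326., 221.]), array([ 0.431, -0.273]))
fine_mid | (0.62, array([139., 236.]), array([0.391, 0.28 ]))
medium_mid | (0.63, array([363., 210.]), array([ 0.463, -0.385])) | (0.42, array([266., 204.]), array([ 0.483, -0.094]))
coarse_mid | (0.88, array([321., 160.]), array([ 0.614, -0.261])) | (0.52, array([204., 203.]), array([0.487, 0.089]))
cover_knob | (0.56, array([356., 170.]), array([ 0.582, -0.365]))
jar_green_mid | (0.52, array([202., 231.]), array([0.404, 0.095]))
jar_brown_mid | (0.7, array([136., 192.]), array([0.521, 0.289]))
jar_grey_mid | (0.82, array([204., 203.]), array([0.485, 0.087])) | (0.17, array([139., 232.]), array([0.402, 0.278]))
scene [-0.17804721 -0.41013291  0.96527173] 382.14864412954086
pan_mid | (0.59, array([312., 240.]), array([ 0.427, -0.262]))
fine_mid | (0.86, array([157., 187.]), array([0.395, 0.273]))
medium_mid | (0.56, array([361., 243.]), array([ 0.475, -0.392]))
coarse_mid
cover_knob | (0.75, array([359., 216.]), array([ 0.56 , -0.358])) | (0.54, array([206., 201.]), array([0.407, 0.088])) | (0.47, array([272., 206.]), array([ 0.479, -0.105]))
jar_green_mid | (0.7, array([208., 198.]), array([0.422, 0.088]))
jar_brown_mid | (0.83, array([174., 158.]), array([0.522, 0.287]))
jar_grey_mid | (0.9, array([220., 187.]), array([0.48, 0.08])) | (0.24, array([268., 207.]), array([ 0.473, -0.097]))
[[ 1.03912198e-03 -9.73577195e-01 -2.28355786e-01  6.52085601e-02]
 [ 9.99999278e-01  8.73718324e-04  8.25418056e-04  2.22681926e-04]
 [-6.04089562e-04 -2.28356478e-01  9.73577400e-01 -1.65809771e-01]
 [ 0.00000000e+00  0.00000000e+00  0.00000000e+00  1.00000000e+00]] [[-0.95  0.31  0.  ]
 [ 0.31  0.95  0.  ]
 [-0.    0.   -1.  ]]
```

Run:
```python
import cv2
a=cv2.imread("pics/top0.png")[110:290,90:410]
cv2.imwrite("pics/top0c.png",cv2.resize(a,(800,450),interpolation=2))
```

```text
(no output)
```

View pics/top0c.png

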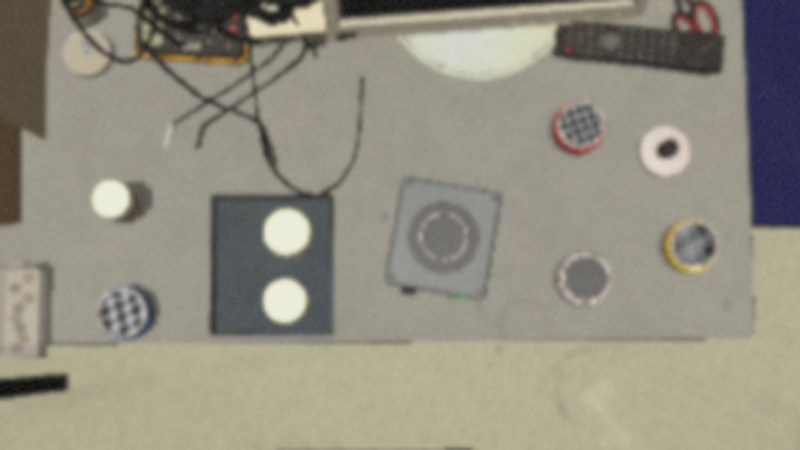

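View pics/scene0.png

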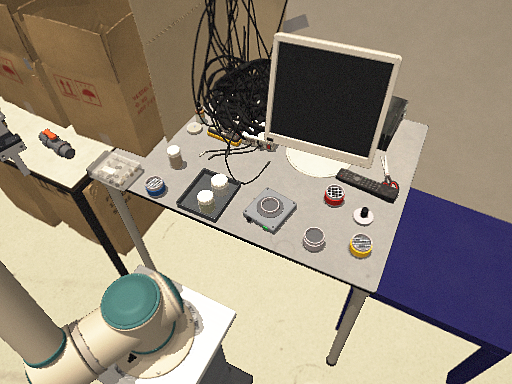

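The top view shows the seat at (267,204) px, plain pan (324,221), blue (141,235), yellow (366,208), red (321,161) and lid (356,170). The tray with two jars is at about (204,216) and the brown jar at (136,192). The scene view agrees. I'm squaring the tool to the world axes and moving towards the seat.

>>> servo_tool([
  {"translation": [-0.69,-0.83,0],"angular": [0,0,-0.21],"grip": 0.7},
  {"translation": [-0.69,-0.83,0],"angular": [0,0,-0.21],"grip": 0.7},
  {"translation": [-0.69,-0.83,0],"angular": [0,0,-0.21],"grip": 0.7},
  {"translation": [-0.69,-0.83,0],"angular": [0,0,-0.21],"grip": 0.7},
  {"translation": [-0.69,-0.83,0],"angular": [0,0,-0.21],"grip": 0.7},
  {"translation": [-0.69,-0.83,0],"angular": [0,0,-0.21],"grip": 0.7},
  {"translation": [-0.69,-0.83,0],"angular": [0,0,-0.21],"grip": 0.7},
  {"translation": [-0.69,-0.83,0],"angular": [0,0,-0.21],"grip": 0.7},
], squeeze=25)

```text
time: 1.62
tool_pos: [0.2777, 0.2935, 0.2197]
eef_rot: [0.001, 1.0, -0.001, 0.001]
ft_force: [0.4, -0.0, -0.4]
grip_width: 0.0798
grip_force: 0.0
```

Run:
```python
from h import *
p,q,o=pose(); print(p.round(4),q.as_matrix().round(3),o["grip_width"],o["time"])
c=cam("top")
print("seat",hit(c,267,204,.04),"pan",hit(c,323.6,221,.04))
```

```text
[0.2777 0.2935 0.2197] [[-1.     0.001  0.001]
 [ 0.001  1.    -0.001]
 [-0.001 -0.001 -1.   ]] 0.07983997003135668 1.6167
seat [ 0.481137   -0.09738855  0.04      ] pan [ 0.42992532 -0.26282047  0.04      ]
```

>>> servo_tool([
  {"translation": [-0.6,-0.9,0],"angular": [0,0,0],"grip": 0.7},
  {"translation": [-0.6,-0.9,0],"angular": [0,0,0],"grip": 0.7},
  {"translation": [-0.6,-0.9,0],"angular": [0,0,0],"grip": 0.7},
  {"translation": [-0.6,-0.9,0],"angular": [0,0,0],"grip": 0.7},
  {"translation": [-0.6,-0.9,0],"angular": [0,0,0],"grip": 0.7},
  {"translation": [-0.6,-0.9,0],"angular": [0,0,0],"grip": 0.7},
  {"translation": [-0.6,-0.9,0],"angular": [0,0,0],"grip": 0.7},
])

```text
time: 2.25
tool_pos: [0.431, 0.0704, 0.2196]
eef_rot: [-0.001, 1.0, -0.0, 0.001]
ft_force: [1.0, -0.8, 0.7]
grip_width: 0.0799
grip_force: 0.0
```

>>> servo_tool([
  {"translation": [-0.21,-0.66,0.1],"angular": [0,0,0],"grip": 0.7},
  {"translation": [-0.21,-0.66,0.1],"angular": [0,0,0],"grip": 0.7},
  {"translation": [-0.21,-0.66,0.1],"angular": [0,0,0],"grip": 0.7},
  {"translation": [-0.21,-0.66,0.1],"angular": [0,0,0],"grip": 0.7},
  {"translation": [-0.21,-0.66,0.1],"angular": [0,0,0],"grip": 0.7},
  {"translation": [-0.21,-0.66,0.1],"angular": [0,0,0],"grip": 0.7},
])

```text
time: 2.75
tool_pos: [0.4824, -0.0936, 0.1935]
eef_rot: [-0.0, 1.0, 0.0, -0.0]
ft_force: [-0.2, 0.5, -0.1]
grip_width: 0.0799
grip_force: 0.0
```

Run:
```python
from h import *
p,q,o=pose(); print(p.round(4),o["qpos"])
c=cam("wrist"); cv2.imwrite("pics/seat.png",c["color"]); print(proj(c,[.481,-.097,.04]),proj(c,[.43,-.265,.04]))
print(c["P"],c["fx"])
```

```text
[ 0.4824 -0.0936  0.1935] [-3.33899113e-01  1.67493353e-01  1.71814200e+00  5.94407216e-04
  1.25666348e+00 -1.90532749e+00]
[252.79964252 180.30607662] [110.34694186 137.82685317]
[ 0.41727637 -0.09373662  0.35936397] 269.59853175257905
```

View pics/seat.png

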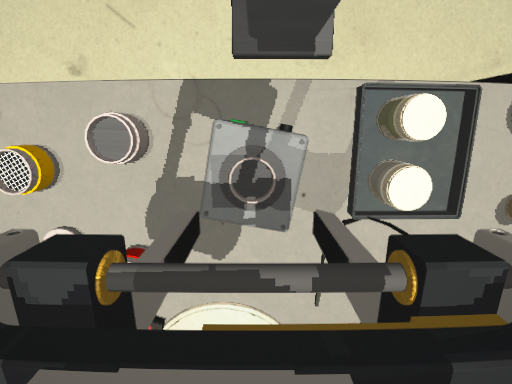

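The wrist view shows the seat's rim centred at (252,180), as predicted from the top view. The pan's rim is at about (110,138), the yellow sieve is at the left edge and the tray is at the right. Next I need the pan's position and the offset to it.

```bash
cat >> h.py <<'E'
def rim(c,X,rad=.0285,z=None,tag=None,rr=(.8,1.25)):
    """refine a circle of radius rad at height z near X: maximise radial gradient over the projected circle"""
    from scipy.optimize import minimize
    g=cv2.GaussianBlur(cv2.cvtColor(c["color"],cv2.COLOR_BGR2GRAY).astype(np.float32),(0,0),1.0)
    t=np.linspace(0,2*np.pi,120,endpoint=False)
    def s(x,y,k):
        P=np.array([proj(c,[x+k*np.cos(a),y+k*np.sin(a),X[2]]) for a in t],np.float32)
        return cv2.remap(g,P[None,:,0],P[None,:,1],cv2.INTER_LINEAR)[0]
    def f(v): return -np.mean(np.abs(s(v[0],v[1],rad+.0012)-s(v[0],v[1],rad-.0012)))
    best=min(((f((X[0]+i*.002,X[1]+j*.002)),i,j) for i in range(-4,5) for j in range(-4,5)))
    v=minimize(f,[X[0]+best[1]*.002,X[1]+best[2]*.002],method="Nelder-Mead",options=dict(initial_simplex=None,xatol=1e-4)).x
    return v.round(4),round(-f(v),1)
E
python3 - <<'E'
from h import *
c=cam("wrist")
for k in (.026,.0285): print("seat",rim(c,[.481,-.0975,.04],k))
for k in (.026,.0285): print("pan",rim(c,[.43,-.268,.048],k))
print(hit(c,111,137,.048),find(c,"pan_mid"))
E
```

```text
seat (array([ 0.4832, -0.0976]), np.float32(29.3))
seat (array([ 0.4811, -0.098 ]), np.float32(35.3))
pan (array([ 0.4308, -0.2636]), np.float32(62.6))
pan (array([ 0.4304, -0.2593]), np.float32(48.2))
[ 0.42799672 -0.2580507   0.048     ] [(0.82, array([115., 138.]), array([ 0.43 , -0.266]))]
```

>>> servo_tool([
  {"translation": [0.208,-0.67,0.28],"angular": [0,0,0],"grip": 0.7},
  {"translation": [0.208,-0.67,0.28],"angular": [0,0,0],"grip": 0.7},
  {"translation": [0.208,-0.67,0.28],"angular": [0,0,0],"grip": 0.7},
  {"translation": [0.208,-0.67,0.28],"angular": [0,0,0],"grip": 0.7},
  {"translation": [0.208,-0.67,0.28],"angular": [0,0,0],"grip": 0.7},
  {"translation": [0.208,-0.67,0.28],"angular": [0,0,0],"grip": 0.7},
  {"translation": [0.208,-0.67,0.28],"angular": [0,0,0],"grip": 0.7},
])

```text
time: 3.48
tool_pos: [0.4293, -0.2587, 0.1245]
eef_rot: [-0.001, 1.0, 0.001, -0.0]
ft_force: [-0.2, 0.4, 0.4]
grip_width: 0.0798
grip_force: 0.0
```

Run:
```python
from h import *
c=cam("wrist"); print(pose()[0].round(4))
im=c["color"].copy()
for k in (.026,.0285):
    v,s=rim(c,[.4305,-.262,.048],k); print(v,s)
    for a in np.linspace(0,6.28,60): cv2.circle(im,tuple(int(round(w)) for w in proj(c,[v[0]+k*np.cos(a),v[1]+k*np.sin(a),.048])),0,(0,0,255) if k<.027 else (0,255,0),-1)
cv2.imwrite("pics/pan.png",im)
print(find(c,"pan_mid"))
```

```text
[ 0.4297 -0.2583  0.1249]
[ 0.4308 -0.2632] 37.3
[ 0.4263 -0.263 ] 35.9
[(0.61, array([251., 194.]), array([ 0.431, -0.264]))]
```

View pics/pan.png

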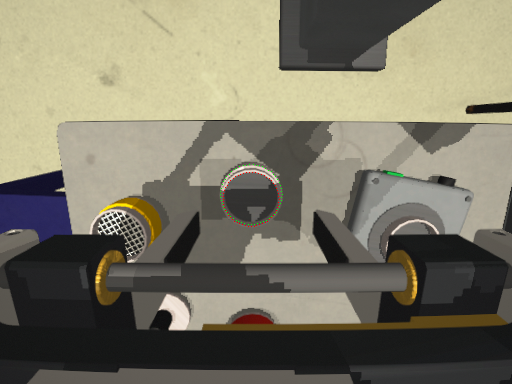

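The red inner-rim fit sits on the pan's rim at (251,194) px, so the pan is at (0.4308,-0.2632). Descending to grasp it.

>>> servo_tool([
  {"translation": [-0.004,-0.02,0.2],"angular": [0,0,0],"grip": 0.7},
  {"translation": [-0.004,-0.02,0.3],"angular": [0,0,0],"grip": 0.7},
  {"translation": [-0.004,-0.02,0.38],"angular": [0,0,0],"grip": 0.7},
  {"translation": [-0.004,-0.02,0.41],"angular": [0,0,0],"grip": 0.7},
  {"translation": [-0.004,-0.02,0.41],"angular": [0,0,0],"grip": 0.7},
  {"translation": [-0.004,-0.02,0.41],"angular": [0,0,0],"grip": -1},
  {"translation": [-0.004,-0.02,0.41],"angular": [0,0,0],"grip": -1},
  {"translation": [-0.004,-0.02,0.41],"angular": [0,0,0],"grip": -1},
  {"translation": [-0.004,-0.02,0.41],"angular": [0,0,0],"grip": -1},
  {"translation": [-0.004,-0.02,0.41],"angular": [0,0,0],"grip": -1},
])

```text
time: 4.42
tool_pos: [0.4314, -0.2655, 0.0235]
eef_rot: [-0.001, 1.0, -0.001, 0.001]
ft_force: [0.3, 2.4, 5.9]
grip_width: 0.0617
grip_force: 25.0
```

>>> servo_tool([
  {"translation": [0,0,-0.15],"angular": [0,0,0],"grip": -1},
  {"translation": [0,0,-0.3],"angular": [0,0,0],"grip": -1},
  {"translation": [0,0,-0.45],"angular": [0,0,0],"grip": -1},
  {"translation": [-0.05,0.16,-0.45],"angular": [0,0,0],"grip": -1},
  {"translation": [-0.1,0.32,-0.45],"angular": [0,0,0],"grip": -1},
  {"translation": [-0.15,0.47,-0.45],"angular": [0,0,0],"grip": -1},
  {"translation": [-0.19,0.6,-0.35],"angular": [0,0,0],"grip": -1},
  {"translation": [-0.204,0.67,-0.25],"angular": [0,0,0],"grip": -1},
  {"translation": [-0.204,0.67,-0.22],"angular": [0,0,0],"grip": -1},
  {"translation": [-0.204,0.67,-0.22],"angular": [0,0,0],"grip": -1},
])

```text
time: 5.25
tool_pos: [0.4789, -0.0964, 0.0753]
eef_rot: [-0.003, 1.0, 0.0, -0.002]
ft_force: [0.5, 0.6, -1.3]
grip_width: 0.0618
grip_force: 25.0
```

Run:
```python
from h import *
c=cam("wrist"); p=pose()[0]; print(p.round(4))
zr=p[2]+.0245
for k in (.026,.0285): print(rim(c,[.4825,-.098,zr],k))
im=c["color"][110:280,130:380];cv2.imwrite("pics/panup.png",cv2.resize(im,None,fx=3,fy=3))
```

```text
[ 0.4801 -0.0977  0.0766]
(array([ 0.4781, -0.0963]), np.float32(41.4))
(array([ 0.4811, -0.0962]), np.float32(54.9))
```

View pics/panup.png

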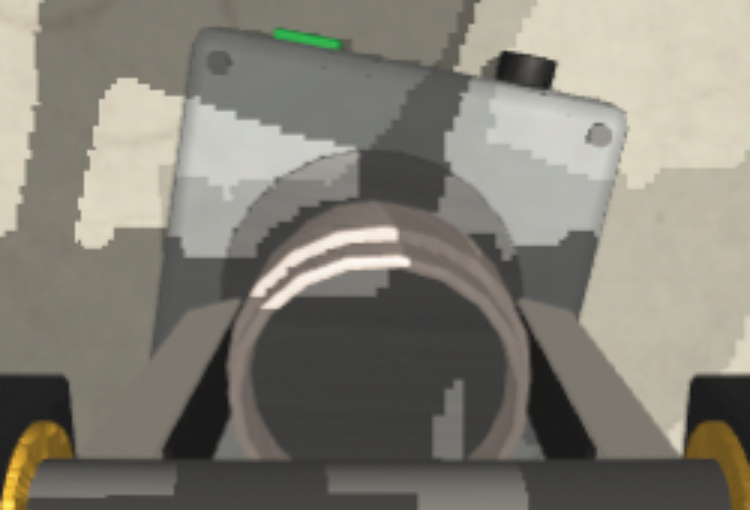

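The pan is held upright over the seat, with its rim centre about 2 mm off. That is well inside the capture range, so I'm lowering it.

>>> servo_tool([
  {"translation": [0,0,0],"angular": [0,0,0],"grip": -1},
  {"translation": [0,0,0.03],"angular": [0,0,0],"grip": -1},
  {"translation": [0,0,0.06],"angular": [0,0,0],"grip": -1},
  {"translation": [0,0,0.085],"angular": [0,0,0],"grip": -1},
  {"translation": [0,0,0.085],"angular": [0,0,0],"grip": -1},
  {"translation": [0,0,0.085],"angular": [0,0,0],"grip": -1},
])

```text
time: 5.8
tool_pos: [0.4804, -0.0978, 0.0553]
eef_rot: [-0.001, 1.0, 0.0, -0.0]
ft_force: [-0.3, 0.4, -1.2]
grip_width: 0.062
grip_force: 25.0
```

>>> servo_tool([
  {"translation": [0,0,0.006],"angular": [0,0,0],"grip": -1},
  {"translation": [0,0,0.006],"angular": [0,0,0],"grip": 0.7},
  {"translation": [0,0,0.006],"angular": [0,0,0],"grip": 0.7},
  {"translation": [0,0,0.006],"angular": [0,0,0],"grip": 0.7},
  {"translation": [0,0,0.006],"angular": [0,0,0],"grip": 0.7},
  {"translation": [0,0,-0.16],"angular": [0,0,0],"grip": 0.7},
  {"translation": [0,0,-0.32],"angular": [0,0,0],"grip": 0.7},
  {"translation": [0,0,-0.48],"angular": [0,0,0],"grip": 0.7},
  {"translation": [0,0,-0.5],"angular": [0,0,0],"grip": 0.7},
  {"translation": [0,0,-0.5],"angular": [0,0,0],"grip": 0.7},
])

```text
time: 6.63
tool_pos: [0.4827, -0.0981, 0.1836]
eef_rot: [-0.002, 1.0, -0.001, 0.003]
ft_force: [-0.7, 0.1, 0.7]
grip_width: 0.08
grip_force: 0.0
```

Run:
```python
from h import *
c=cam("wrist"); p=pose()[0]; print(p.round(4))
for z in (.074,.08,.086):
  for k in (.026,.0285): print(z,rim(c,[.482,-.098,z],k))
im=c["color"][80:260,130:380];cv2.imwrite("pics/pandown.png",cv2.resize(im,None,fx=2,fy=2))
```

```text
[ 0.4811 -0.0975  0.1814]
0.074 (array([ 0.4808, -0.0974]), np.float32(45.2))
0.074 (array([ 0.476 , -0.0976]), np.float32(38.5))
0.08 (array([ 0.4797, -0.0973]), np.float32(40.5))
0.08 (array([ 0.4756, -0.0974]), np.float32(42.3))
0.086 (array([ 0.4738, -0.0999]), np.float32(36.2))
0.086 (array([ 0.4749, -0.0975]), np.float32(45.1))
```

View pics/pandown.png

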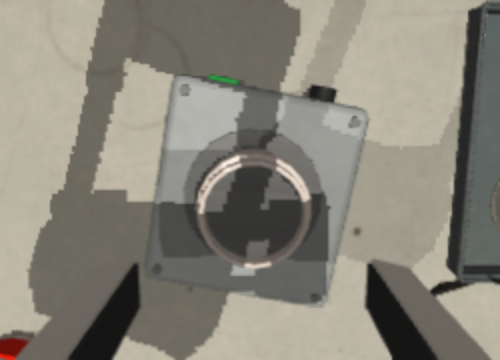

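The pan sits level and concentric on the seat, with its rim at about (257,185) px. Next is the blue sieve.

>>> servo_tool([
  {"translation": [0.18,0.9,0],"angular": [0,0,0],"grip": 0.7},
  {"translation": [0.18,0.9,0],"angular": [0,0,0],"grip": 0.7},
  {"translation": [0.18,0.9,0],"angular": [0,0,0],"grip": 0.7},
  {"translation": [0.18,0.9,0],"angular": [0,0,0],"grip": 0.7},
  {"translation": [0.18,0.9,0],"angular": [0,0,0],"grip": 0.7},
  {"translation": [0.18,0.9,0],"angular": [0,0,0],"grip": 0.7},
])

```text
time: 7.18
tool_pos: [0.4317, 0.1307, 0.1783]
eef_rot: [-0.003, 1.0, 0.001, -0.003]
ft_force: [0.4, 0.3, 0.4]
grip_width: 0.08
grip_force: 0.0
```

>>> servo_tool([
  {"translation": [0.18,0.61,0],"angular": [0,0,0],"grip": 0.7},
  {"translation": [0.18,0.61,0.1],"angular": [0,0,0],"grip": 0.7},
  {"translation": [0.18,0.61,0.22],"angular": [0,0,0],"grip": 0.7},
  {"translation": [0.18,0.61,0.22],"angular": [0,0,0],"grip": 0.7},
  {"translation": [0.18,0.61,0.22],"angular": [0,0,0],"grip": 0.7},
  {"translation": [0.18,0.61,0.22],"angular": [0,0,0],"grip": 0.7},
  {"translation": [0.18,0.61,0.22],"angular": [0,0,0],"grip": 0.7},
])

```text
time: 7.77
tool_pos: [0.3886, 0.279, 0.1243]
eef_rot: [-0.002, 1.0, -0.001, -0.001]
ft_force: [0.3, -1.4, 0.5]
grip_width: 0.0798
grip_force: 0.0
```

```bash
cat > look.py <<'E'
from h import *
import sys
n=sys.argv[1]; X=[float(a) for a in sys.argv[2:5]]
c=cam("wrist"); print(pose()[0].round(4),find(c,n)); im=c["color"].copy()
for k,col in ((.026,(0,0,255)),(.0285,(0,255,0))):
    v,s=rim(c,X,k); print(k,v,s)
    for a in np.linspace(0,6.28,60): cv2.circle(im,tuple(int(round(w)) for w in proj(c,[v[0]+k*np.cos(a),v[1]+k*np.sin(a),X[2]])),0,col,-1)
cv2.imwrite(f"pics/{sys.argv[5]}.png",cv2.resize(im[100:280,100:400],None,fx=2,fy=2))
E
python3 look.py fine_mid .391 .28 .048 blue
```

```text
[0.3895 0.2787 0.1251] [(0.89, array([251., 199.]), array([0.396, 0.274]))]
0.026 [0.3908 0.2772] 33.6
0.0285 [0.3943 0.2774] 39.6
```

View pics/blue.png

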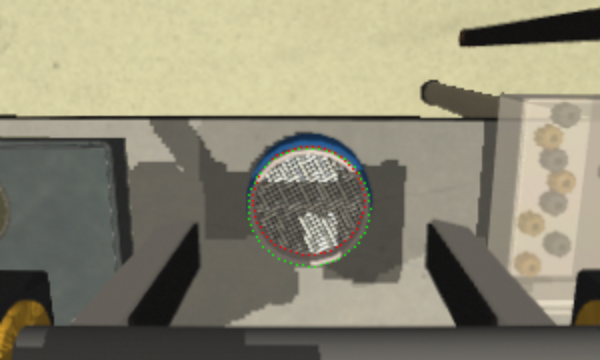

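The fitted rims sit on the blue sieve, and the outer rim (green) is best at about (0.3935,0.277). Grasping it.

>>> servo_tool([
  {"translation": [-0.016,-0.006,0.2],"angular": [0,0,0],"grip": 0.7},
  {"translation": [-0.016,-0.006,0.3],"angular": [0,0,0],"grip": 0.7},
  {"translation": [-0.016,-0.006,0.38],"angular": [0,0,0],"grip": 0.7},
  {"translation": [-0.016,-0.006,0.41],"angular": [0,0,0],"grip": 0.7},
  {"translation": [-0.016,-0.006,0.41],"angular": [0,0,0],"grip": 0.7},
  {"translation": [-0.016,-0.006,0.41],"angular": [0,0,0],"grip": -1},
  {"translation": [-0.016,-0.006,0.41],"angular": [0,0,0],"grip": -1},
  {"translation": [-0.016,-0.006,0.41],"angular": [0,0,0],"grip": -1},
  {"translation": [-0.016,-0.006,0.41],"angular": [0,0,0],"grip": -1},
  {"translation": [-0.016,-0.006,0.41],"angular": [0,0,0],"grip": -1},
])

```text
time: 8.7
tool_pos: [0.3948, 0.2787, 0.0248]
eef_rot: [-0.002, 1.0, 0.001, 0.002]
ft_force: [1.4, -1.7, 7.9]
grip_width: 0.0617
grip_force: 25.0
```

>>> servo_tool([
  {"translation": [0,0,-0.16],"angular": [0,0,0],"grip": -1},
  {"translation": [0,0,-0.32],"angular": [0,0,0],"grip": -1},
  {"translation": [0,0,-0.48],"angular": [0,0,0],"grip": -1},
  {"translation": [0,0,-0.6],"angular": [0,0,0],"grip": -1},
  {"translation": [-0.04,-0.16,-0.6],"angular": [0,0,0],"grip": -1},
  {"translation": [-0.08,-0.32,-0.6],"angular": [0,0,0],"grip": -1},
  {"translation": [-0.12,-0.48,-0.6],"angular": [0,0,0],"grip": -1},
  {"translation": [-0.16,-0.64,-0.6],"angular": [0,0,0],"grip": -1},
  {"translation": [-0.2,-0.8,-0.6],"angular": [0,0,0],"grip": -1},
])

```text
time: 9.45
tool_pos: [0.444, 0.077, 0.1738]
eef_rot: [-0.002, 1.0, 0.0, 0.001]
ft_force: [0.8, -0.1, -1.0]
grip_width: 0.0617
grip_force: 25.0
```

>>> servo_tool([
  {"translation": [-0.04,-0.16,0],"angular": [0,0,0],"grip": -1},
  {"translation": [-0.08,-0.32,0],"angular": [0,0,0],"grip": -1},
  {"translation": [-0.12,-0.48,0],"angular": [0,0,0],"grip": -1},
  {"translation": [-0.148,-0.62,0.1],"angular": [0,0,0],"grip": -1},
  {"translation": [-0.148,-0.707,0.18],"angular": [0,0,0],"grip": -1},
  {"translation": [-0.148,-0.707,0.23],"angular": [0,0,0],"grip": -1},
  {"translation": [-0.148,-0.707,0.23],"angular": [0,0,0],"grip": -1},
  {"translation": [-0.148,-0.707,0.23],"angular": [0,0,0],"grip": -1},
])

```text
time: 10.12
tool_pos: [0.481, -0.0979, 0.1154]
eef_rot: [-0.001, 1.0, 0.001, -0.001]
ft_force: [0.9, 0.4, -0.9]
grip_width: 0.0616
grip_force: 25.0
```

Run:
```python
from h import *
for _ in range(3): print(pose()[0].round(4)); c=cam("wrist")
z=pose()[0][2]+.024
for k in (.026,.0285): print(rim(c,[.482,-.098,z],k))
```

```text
[ 0.481  -0.0979  0.1154]
[ 0.4818 -0.0978  0.1162]
[ 0.4823 -0.0976  0.1167]
(array([ 0.478, -0.096]), np.float32(38.3))
(array([ 0.4814, -0.0974]), np.float32(49.5))
```

>>> servo_tool([
  {"translation": [0,0,0.03],"angular": [0,0,0],"grip": -1},
  {"translation": [0,0,0.06],"angular": [0,0,0],"grip": -1},
  {"translation": [0,0,0.08],"angular": [0,0,0],"grip": -1},
  {"translation": [0,0,0.082],"angular": [0,0,0],"grip": -1},
  {"translation": [0,0,0.082],"angular": [0,0,0],"grip": -1},
])

```text
time: 10.68
tool_pos: [0.4818, -0.0976, 0.0959]
eef_rot: [-0.002, 1.0, 0.0, 0.0]
ft_force: [-1.8, 0.9, 6.7]
grip_width: 0.0618
grip_force: 25.0
```

>>> servo_tool([
  {"translation": [0,0,0],"angular": [0,0,0],"grip": 0.7},
  {"translation": [0,0,0],"angular": [0,0,0],"grip": 0.7},
  {"translation": [0,0,0],"angular": [0,0,0],"grip": 0.7},
  {"translation": [0,0,0],"angular": [0,0,0],"grip": 0.7},
  {"translation": [0,0,-0.16],"angular": [0,0,0],"grip": 0.7},
  {"translation": [0,0,-0.32],"angular": [0,0,0],"grip": 0.7},
  {"translation": [0,0,-0.44],"angular": [0,0,0],"grip": 0.7},
  {"translation": [0,0,-0.44],"angular": [0,0,0],"grip": 0.7},
  {"translation": [0,0,-0.44],"angular": [0,0,0],"grip": 0.7},
])

```text
time: 11.43
tool_pos: [0.4828, -0.0986, 0.2067]
eef_rot: [-0.002, 1.0, -0.001, 0.002]
ft_force: [0.1, -0.3, -0.5]
grip_width: 0.0798
grip_force: 0.0
```

```bash
python3 look.py fine_mid .482 -.098 .12 bluedown
```

```text
[ 0.4815 -0.0981  0.2051] [(0.73, array([257., 191.]), array([ 0.502, -0.098]))]
0.026 [ 0.4721 -0.0974] 32.8
0.0285 [ 0.4808 -0.0973] 40.8
```

View pics/bluedown.png

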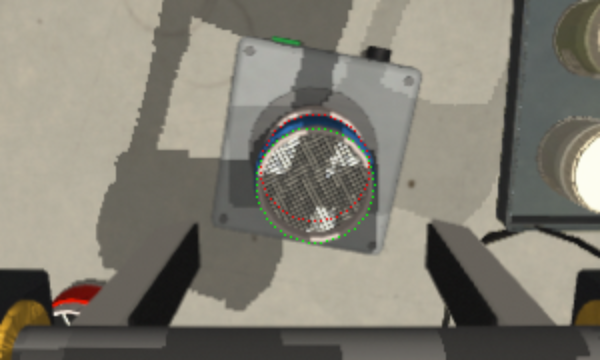

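The blue sieve is home and upright: its outer rim fits at the expected height (315,185 in the crop), centred at (0.481,-0.097). Next is the yellow sieve.

>>> servo_tool([
  {"translation": [0.03,-0.6,0],"angular": [0,0,0],"grip": 0.7},
  {"translation": [0.03,-0.6,0],"angular": [0,0,0],"grip": 0.7},
  {"translation": [0.03,-0.6,0],"angular": [0,0,0],"grip": 0.7},
  {"translation": [0.03,-0.6,0],"angular": [0,0,0],"grip": 0.7},
])

```text
time: 11.87
tool_pos: [0.4735, -0.2511, 0.2029]
eef_rot: [-0.001, 1.0, 0.0, -0.002]
ft_force: [1.1, -0.8, 1.7]
grip_width: 0.0797
grip_force: 0.0
```

>>> servo_tool([
  {"translation": [0.04,-0.56,0.32],"angular": [0,0,0],"grip": 0.7},
  {"translation": [0.04,-0.56,0.32],"angular": [0,0,0],"grip": 0.7},
  {"translation": [0.04,-0.56,0.32],"angular": [0,0,0],"grip": 0.7},
  {"translation": [0.04,-0.56,0.32],"angular": [0,0,0],"grip": 0.7},
  {"translation": [0.04,-0.56,0.32],"angular": [0,0,0],"grip": 0.7},
  {"translation": [0.04,-0.56,0.32],"angular": [0,0,0],"grip": 0.7},
  {"translation": [0.04,-0.56,0.32],"angular": [0,0,0],"grip": 0.7},
])

```text
time: 12.45
tool_pos: [0.4643, -0.3871, 0.1236]
eef_rot: [-0.001, 1.0, 0.002, -0.001]
ft_force: [1.0, -0.1, 1.4]
grip_width: 0.08
grip_force: 0.0
```

```bash
python3 look.py medium_mid .467 -.39 .048 yel
```

```text
[ 0.4649 -0.3869  0.1245] [(0.68, array([246., 199.]), array([ 0.472, -0.397]))]
0.026 [ 0.4615 -0.3926] 33.6
0.0285 [ 0.4645 -0.3924] 34.5
```

View pics/yel.png

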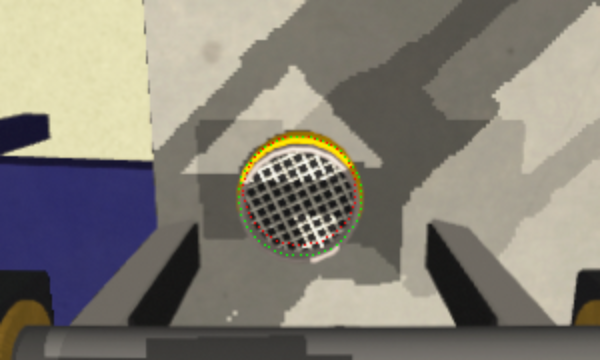

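The yellow sieve is centred on the collar at about (301,204) in the crop. The fit was pulled up to the band edge there, and corrected the sieve is at (0.469,-0.392).

>>> servo_tool([
  {"translation": [-0.018,-0.021,0.2],"angular": [0,0,0],"grip": 0.7},
  {"translation": [-0.018,-0.021,0.3],"angular": [0,0,0],"grip": 0.7},
  {"translation": [-0.018,-0.021,0.38],"angular": [0,0,0],"grip": 0.7},
  {"translation": [-0.018,-0.021,0.408],"angular": [0,0,0],"grip": 0.7},
  {"translation": [-0.018,-0.021,0.408],"angular": [0,0,0],"grip": 0.7},
  {"translation": [-0.018,-0.021,0.408],"angular": [0,0,0],"grip": -1},
  {"translation": [-0.018,-0.021,0.408],"angular": [0,0,0],"grip": -1},
  {"translation": [-0.018,-0.021,0.408],"angular": [0,0,0],"grip": -1},
  {"translation": [-0.018,-0.021,0.408],"angular": [0,0,0],"grip": -1},
  {"translation": [-0.018,-0.021,0.408],"angular": [0,0,0],"grip": -1},
])

```text
time: 13.38
tool_pos: [0.4707, -0.3941, 0.0251]
eef_rot: [-0.002, 1.0, -0.001, 0.001]
ft_force: [0.9, 2.3, 5.3]
grip_width: 0.0615
grip_force: 25.0
```

>>> servo_tool([
  {"translation": [0,0,-0.16],"angular": [0,0,0],"grip": -1},
  {"translation": [0,0,-0.32],"angular": [0,0,0],"grip": -1},
  {"translation": [0,0,-0.48],"angular": [0,0,0],"grip": -1},
  {"translation": [0,0,-0.65],"angular": [0,0,0],"grip": -1},
  {"translation": [0,0.16,-0.65],"angular": [0,0,0],"grip": -1},
  {"translation": [0,0.32,-0.65],"angular": [0,0,0],"grip": -1},
  {"translation": [0,0.5,-0.65],"angular": [0,0,0],"grip": -1},
  {"translation": [0,0.5,-0.65],"angular": [0,0,0],"grip": -1},
])

```text
time: 14.05
tool_pos: [0.4675, -0.2615, 0.1862]
eef_rot: [-0.003, 1.0, 0.003, -0.001]
ft_force: [-1.0, -0.6, -1.4]
grip_width: 0.0614
grip_force: 25.0
```

>>> servo_tool([
  {"translation": [-0.01,0.16,0],"angular": [0,0,0],"grip": -1},
  {"translation": [-0.03,0.32,0],"angular": [0,0,0],"grip": -1},
  {"translation": [-0.05,0.48,0],"angular": [0,0,0],"grip": -1},
  {"translation": [-0.05,0.62,0],"angular": [0,0,0],"grip": -1},
  {"translation": [-0.05,0.68,0.06],"angular": [0,0,0],"grip": -1},
  {"translation": [-0.05,0.68,0.12],"angular": [0,0,0],"grip": -1},
  {"translation": [-0.05,0.68,0.12],"angular": [0,0,0],"grip": -1},
  {"translation": [-0.05,0.68,0.12],"angular": [0,0,0],"grip": -1},
])

```text
time: 14.72
tool_pos: [0.4807, -0.0985, 0.1554]
eef_rot: [-0.002, 1.0, 0.0, -0.001]
ft_force: [0.3, -0.3, -2.2]
grip_width: 0.0613
grip_force: 25.0
```

```bash
cat > held.py <<'E'
from h import *
for _ in range(2): print(pose()[0].round(4)); c=cam("wrist")
z=pose()[0][2]+.025
for k in (.026,.0285): print(rim(c,[.482,-.098,z],k))
cv2.imwrite("pics/held.png",c["color"])
E
python3 held.py
```

```text
[ 0.4807 -0.0985  0.1554]
[ 0.4815 -0.099   0.1561]
(array([ 0.4862, -0.096 ]), np.float32(43.5))
(array([ 0.484 , -0.0985]), np.float32(51.0))
```

>>> servo_tool([
  {"translation": [0.006,0,0.03],"angular": [0,0,0],"grip": -1},
  {"translation": [0.006,0,0.06],"angular": [0,0,0],"grip": -1},
  {"translation": [0.006,0,0.08],"angular": [0,0,0],"grip": -1},
  {"translation": [0.006,0,0.082],"angular": [0,0,0],"grip": -1},
  {"translation": [0.006,0,0.082],"angular": [0,0,0],"grip": -1},
])

```text
time: 15.23
tool_pos: [0.4805, -0.0988, 0.1365]
eef_rot: [-0.001, 1.0, -0.0, 0.001]
ft_force: [-1.2, 0.2, 9.6]
grip_width: 0.0614
grip_force: 25.0
```

>>> servo_tool([
  {"translation": [0.006,0,0],"angular": [0,0,0],"grip": 0.7},
  {"translation": [0,0,0],"angular": [0,0,0],"grip": 0.7},
  {"translation": [0,0,0],"angular": [0,0,0],"grip": 0.7},
  {"translation": [0,0,0],"angular": [0,0,0],"grip": 0.7},
  {"translation": [0,0,-0.16],"angular": [0,0,0],"grip": 0.7},
  {"translation": [0,0,-0.32],"angular": [0,0,0],"grip": 0.7},
  {"translation": [0,0,-0.44],"angular": [0,0,0],"grip": 0.7},
  {"translation": [0,0,-0.44],"angular": [0,0,0],"grip": 0.7},
  {"translation": [0,0,-0.44],"angular": [0,0,0],"grip": 0.7},
])

```text
time: 15.98
tool_pos: [0.4807, -0.0988, 0.2467]
eef_rot: [-0.002, 1.0, -0.001, 0.002]
ft_force: [-0.1, 0.3, -0.6]
grip_width: 0.08
grip_force: 0.0
```

```bash
python3 look.py medium_mid .482 -.098 .16 yeldown
```

```text
[ 0.4795 -0.0984  0.2449] [(0.86, array([254., 186.]), array([ 0.502, -0.101]))]
0.026 [ 0.4729 -0.1012] 37.1
0.0285 [ 0.4745 -0.0985] 39.2
```

View pics/yeldown.png

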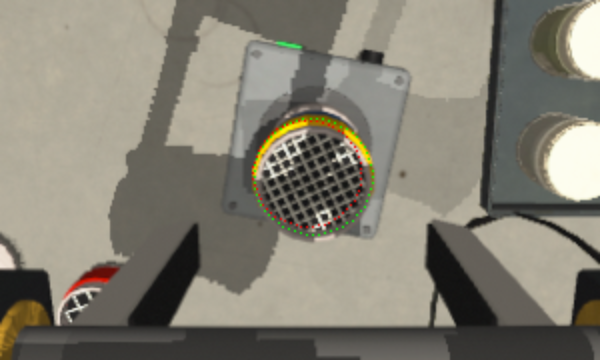

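The yellow sieve is nested and upright, with its collar concentric at about (313,181) in the crop. Next is the red sieve.

>>> servo_tool([
  {"translation": [-0.53,-0.64,0],"angular": [0,0,0],"grip": 0.6},
  {"translation": [-0.53,-0.64,0],"angular": [0,0,0],"grip": 0.6},
  {"translation": [-0.53,-0.64,0],"angular": [0,0,0],"grip": 0.6},
  {"translation": [-0.53,-0.64,0.1],"angular": [0,0,0],"grip": 0.6},
  {"translation": [-0.53,-0.64,0.3],"angular": [0,0,0],"grip": 0.6},
  {"translation": [-0.53,-0.64,0.48],"angular": [0,0,0],"grip": 0.6},
  {"translation": [-0.53,-0.64,0.48],"angular": [0,0,0],"grip": 0.6},
  {"translation": [-0.53,-0.64,0.48],"angular": [0,0,0],"grip": 0.6},
  {"translation": [-0.53,-0.64,0.48],"angular": [0,0,0],"grip": 0.6},
])

```text
time: 16.83
tool_pos: [0.6105, -0.257, 0.1214]
eef_rot: [-0.001, 1.0, 0.002, -0.004]
ft_force: [-0.5, -0.8, 0.2]
grip_width: 0.0755
grip_force: 0.0
```

```bash
python3 look.py coarse_mid .612 -.259 .048 red
```

```text
[ 0.6121 -0.2575  0.1243] [(0.94, array([248., 197.]), array([ 0.614, -0.264]))]
0.026 [ 0.6093 -0.2626] 39.7
0.0285 [ 0.6124 -0.2621] 38.2
```

View pics/red.png

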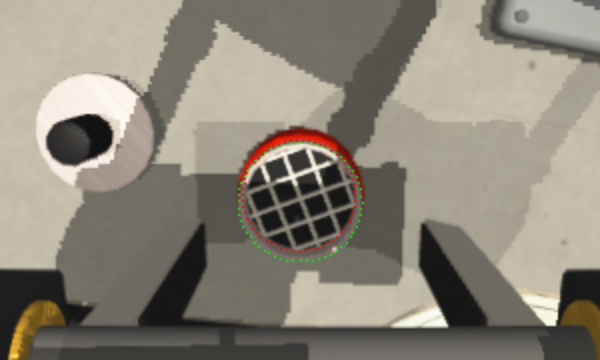

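The green rim fits the red collar, which puts it at (0.6125,-0.262). The lid at upper left is clear of the left finger.

>>> servo_tool([
  {"translation": [0,-0.018,0.2],"angular": [0,0,0],"grip": 0.6},
  {"translation": [0,-0.018,0.3],"angular": [0,0,0],"grip": 0.6},
  {"translation": [0,-0.018,0.38],"angular": [0,0,0],"grip": 0.6},
  {"translation": [0,-0.018,0.405],"angular": [0,0,0],"grip": 0.6},
  {"translation": [0,-0.018,0.405],"angular": [0,0,0],"grip": 0.6},
  {"translation": [0,-0.018,0.405],"angular": [0,0,0],"grip": -1},
  {"translation": [0,-0.018,0.405],"angular": [0,0,0],"grip": -1},
  {"translation": [0,-0.018,0.405],"angular": [0,0,0],"grip": -1},
  {"translation": [0,-0.018,0.405],"angular": [0,0,0],"grip": -1},
  {"translation": [0,-0.018,0.405],"angular": [0,0,0],"grip": -1},
])

```text
time: 17.77
tool_pos: [0.6145, -0.2632, 0.0269]
eef_rot: [-0.002, 1.0, -0.001, 0.002]
ft_force: [0.2, 0.7, 6.6]
grip_width: 0.0615
grip_force: 25.0
```

>>> servo_tool([
  {"translation": [0,0,-0.16],"angular": [0,0,0],"grip": -1},
  {"translation": [0,0,-0.32],"angular": [0,0,0],"grip": -1},
  {"translation": [0,0,-0.48],"angular": [0,0,0],"grip": -1},
  {"translation": [0,0,-0.64],"angular": [0,0,0],"grip": -1},
  {"translation": [0,0,-0.77],"angular": [0,0,0],"grip": -1},
  {"translation": [0.1,0.12,-0.77],"angular": [0,0,0],"grip": -1},
  {"translation": [0.2,0.25,-0.77],"angular": [0,0,0],"grip": -1},
  {"translation": [0.3,0.37,-0.77],"angular": [0,0,0],"grip": -1},
])

```text
time: 18.43
tool_pos: [0.5368, -0.1695, 0.2175]
eef_rot: [-0.001, 1.0, -0.0, 0.001]
ft_force: [-0.4, 1.1, -1.1]
grip_width: 0.0617
grip_force: 25.0
```

>>> servo_tool([
  {"translation": [0.1,0.12,0],"angular": [0,0,0],"grip": -1},
  {"translation": [0.2,0.24,0],"angular": [0,0,0],"grip": -1},
  {"translation": [0.23,0.288,0],"angular": [0,0,0],"grip": -1},
  {"translation": [0.23,0.288,0.04],"angular": [0,0,0],"grip": -1},
  {"translation": [0.23,0.288,0.08],"angular": [0,0,0],"grip": -1},
  {"translation": [0.23,0.288,0.08],"angular": [0,0,0],"grip": -1},
  {"translation": [0.23,0.288,0.08],"angular": [0,0,0],"grip": -1},
])

```text
time: 19.02
tool_pos: [0.4802, -0.0994, 0.1954]
eef_rot: [-0.001, 1.0, 0.0, -0.001]
ft_force: [-0.2, -0.5, -1.4]
grip_width: 0.0617
grip_force: 25.0
```

```bash
python3 held.py
```

```text
[ 0.4802 -0.0994  0.1954]
[ 0.4805 -0.0995  0.1958]
(array([ 0.4781, -0.0984]), np.float32(47.4))
(array([ 0.4816, -0.099 ]), np.float32(51.4))
```

>>> servo_tool([
  {"translation": [0,0.003,0.03],"angular": [0,0,0],"grip": -1},
  {"translation": [0,0.003,0.06],"angular": [0,0,0],"grip": -1},
  {"translation": [0,0.003,0.08],"angular": [0,0,0],"grip": -1},
  {"translation": [0,0.003,0.082],"angular": [0,0,0],"grip": -1},
  {"translation": [0,0.003,0.082],"angular": [0,0,0],"grip": -1},
])

```text
time: 19.53
tool_pos: [0.4807, -0.0983, 0.1779]
eef_rot: [-0.002, 1.0, -0.001, 0.001]
ft_force: [-2.2, 0.1, 12.3]
grip_width: 0.0618
grip_force: 25.0
```

>>> servo_tool([
  {"translation": [0,0,-0.004],"angular": [0,0,0],"grip": 0.7},
  {"translation": [0,0,-0.004],"angular": [0,0,0],"grip": 0.7},
  {"translation": [0,0,-0.004],"angular": [0,0,0],"grip": 0.7},
  {"translation": [0,0,-0.004],"angular": [0,0,0],"grip": 0.7},
  {"translation": [0,0,-0.16],"angular": [0,0,0],"grip": 0.7},
  {"translation": [0,0,-0.32],"angular": [0,0,0],"grip": 0.7},
  {"translation": [0,0,-0.44],"angular": [0,0,0],"grip": 0.7},
  {"translation": [0,0,-0.44],"angular": [0,0,0],"grip": 0.7},
  {"translation": [0,0,-0.44],"angular": [0,0,0],"grip": 0.7},
])

```text
time: 20.28
tool_pos: [0.4806, -0.0981, 0.2872]
eef_rot: [-0.002, 1.0, -0.001, 0.002]
ft_force: [-0.0, -0.3, -1.0]
grip_width: 0.0798
grip_force: 0.0
```

```bash
python3 look.py coarse_mid .481 -.098 .2 reddown
```

```text
[ 0.4795 -0.0976  0.2855] [(0.73, array([252., 187.]), array([ 0.513, -0.104]))]
0.026 [ 0.4786 -0.094 ] 39.6
0.0285 [ 0.4776 -0.0975] 41.7
```

View pics/reddown.png

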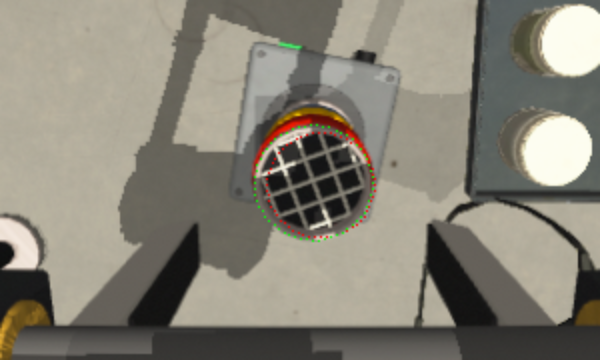

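The red sieve is nested and upright, with its collar fit at about (314,183) in the crop. Now the lid.

>>> servo_tool([
  {"translation": [-0.2,-0.53,0],"angular": [0,0,0],"grip": 0.2},
  {"translation": [-0.2,-0.53,0],"angular": [0,0,0],"grip": 0.2},
  {"translation": [-0.2,-0.53,0],"angular": [0,0,0],"grip": 0.2},
  {"translation": [-0.2,-0.53,0],"angular": [0,0,0],"grip": 0.2},
])

```text
time: 20.72
tool_pos: [0.5307, -0.2343, 0.2828]
eef_rot: [-0.0, 1.0, -0.0, -0.002]
ft_force: [0.3, -0.1, 0.2]
grip_width: 0.058
grip_force: 0.0
```

>>> servo_tool([
  {"translation": [-0.2,-0.53,0.55],"angular": [0,0,0],"grip": 0.2},
  {"translation": [-0.2,-0.53,0.55],"angular": [0,0,0],"grip": 0.2},
  {"translation": [-0.2,-0.53,0.55],"angular": [0,0,0],"grip": 0.2},
  {"translation": [-0.2,-0.53,0.55],"angular": [0,0,0],"grip": 0.2},
  {"translation": [-0.2,-0.53,0.55],"angular": [0,0,0],"grip": 0.2},
  {"translation": [-0.2,-0.53,0.55],"angular": [0,0,0],"grip": 0.2},
  {"translation": [-0.2,-0.53,0.55],"angular": [0,0,0],"grip": 0.2},
  {"translation": [-0.2,-0.53,0.55],"angular": [0,0,0],"grip": 0.2},
])

```text
time: 21.38
tool_pos: [0.58, -0.3612, 0.1479]
eef_rot: [-0.002, 1.0, 0.001, -0.001]
ft_force: [0.4, 0.8, 0.7]
grip_width: 0.0567
grip_force: 0.0
```

Run:
```python
from h import *
c=cam("wrist"); print(pose()[0].round(4),find(c,"cover_knob"))
im=c["color"].copy()
for z,k,col in ((.014,.031,(0,255,0)),(.046,.011,(0,0,255))):
    v,s=rim(c,[.58,-.368,z],k); print(k,v,s)
    for a in np.linspace(0,6.28,60): cv2.circle(im,tuple(int(round(w)) for w in proj(c,[v[0]+k*np.cos(a),v[1]+k*np.sin(a),z])),0,col,-1)
cv2.imwrite("pics/lid.png",cv2.resize(im[100:280,100:400],None,fx=2,fy=2))
```

```text
[ 0.5805 -0.3612  0.1492] [(0.9, array([250., 188.]), array([ 0.578, -0.367]))]
0.031 [ 0.586  -0.3682] 24.6
0.011 [ 0.5803 -0.368 ] 62.3
```

View pics/lid.png

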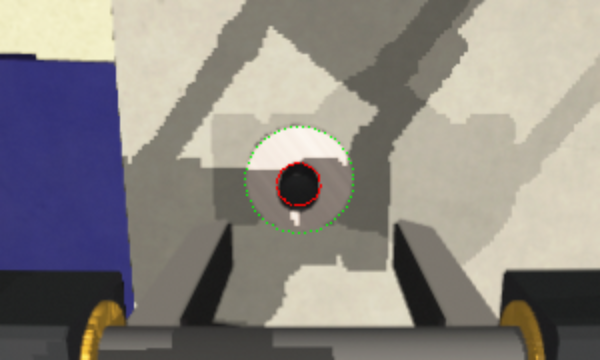

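The knob fit (red, at (298,185) in the crop) gives (0.580,-0.368) and the disc agrees within a few mm. Grasping the knob.

>>> servo_tool([
  {"translation": [-0.004,-0.027,0.15],"angular": [0,0,0],"grip": 0.2},
  {"translation": [-0.004,-0.027,0.3],"angular": [0,0,0],"grip": 0.2},
  {"translation": [-0.004,-0.027,0.4],"angular": [0,0,0],"grip": 0.2},
  {"translation": [-0.004,-0.027,0.475],"angular": [0,0,0],"grip": 0.2},
  {"translation": [-0.004,-0.027,0.475],"angular": [0,0,0],"grip": 0.2},
  {"translation": [-0.004,-0.027,0.475],"angular": [0,0,0],"grip": -1},
  {"translation": [-0.004,-0.027,0.475],"angular": [0,0,0],"grip": -1},
  {"translation": [-0.004,-0.027,0.475],"angular": [0,0,0],"grip": -1},
  {"translation": [-0.004,-0.027,0.475],"angular": [0,0,0],"grip": -1},
  {"translation": [-0.004,-0.027,0.475],"angular": [0,0,0],"grip": -1},
])

```text
time: 22.32
tool_pos: [0.5818, -0.3691, 0.0305]
eef_rot: [-0.002, 1.0, -0.0, 0.0]
ft_force: [0.1, 0.4, -0.2]
grip_width: 0.0265
grip_force: 0.0
```

```bash
python3 -c "
from h import *
p,q,o=pose();print(p.round(4),o['grip_width'],o['grip_force'],np.round(o['ft_force'],1))"
```

```text
[ 0.5818 -0.3691  0.0305] 0.02654640530835333 0.0 [ 0.1  0.4 -0.2]
```

Still closing, so I'm giving it a few more rows.

>>> servo_tool([
  {"translation": [0,0,0],"angular": [0,0,0],"grip": -1},
  {"translation": [0,0,0],"angular": [0,0,0],"grip": -1},
  {"translation": [0,0,0],"angular": [0,0,0],"grip": -1},
  {"translation": [0,0,0],"angular": [0,0,0],"grip": -1},
])

```text
time: 22.65
tool_pos: [0.5818, -0.3691, 0.0302]
eef_rot: [-0.002, 1.0, -0.0, 0.0]
ft_force: [-1.0, 1.0, 5.1]
grip_width: 0.0214
grip_force: 25.0
```

>>> servo_tool([
  {"translation": [0,0,-0.15],"angular": [0,0,0],"grip": -1},
  {"translation": [0,0,-0.3],"angular": [0,0,0],"grip": -1},
  {"translation": [0,0,-0.45],"angular": [0,0,0],"grip": -1},
  {"translation": [0,0,-0.6],"angular": [0,0,0],"grip": -1},
  {"translation": [0,0,-0.76],"angular": [0,0,0],"grip": -1},
  {"translation": [0,0,-0.92],"angular": [0,0,0],"grip": -1},
  {"translation": [0.04,0.12,-0.95],"angular": [0,0,0],"grip": -1},
  {"translation": [0.1,0.26,-0.95],"angular": [0,0,0],"grip": -1},
  {"translation": [0.15,0.4,-0.95],"angular": [0,0,0],"grip": -1},
  {"translation": [0.2,0.5,-0.95],"angular": [0,0,0],"grip": -1},
])

```text
time: 23.48
tool_pos: [0.53, -0.2418, 0.2667]
eef_rot: [-0.002, 1.0, 0.001, -0.0]
ft_force: [0.7, -0.5, -1.2]
grip_width: 0.0217
grip_force: 25.0
```

>>> servo_tool([
  {"translation": [0.05,0.14,0],"angular": [0,0,0],"grip": -1},
  {"translation": [0.1,0.28,0],"angular": [0,0,0],"grip": -1},
  {"translation": [0.15,0.42,0],"angular": [0,0,0],"grip": -1},
  {"translation": [0.2,0.54,0],"angular": [0,0,0],"grip": -1},
  {"translation": [0.202,0.584,0.03],"angular": [0,0,0],"grip": -1},
  {"translation": [0.202,0.584,0.07],"angular": [0,0,0],"grip": -1},
  {"translation": [0.202,0.584,0.094],"angular": [0,0,0],"grip": -1},
  {"translation": [0.202,0.584,0.094],"angular": [0,0,0],"grip": -1},
  {"translation": [0.202,0.584,0.094],"angular": [0,0,0],"grip": -1},
])

```text
time: 24.23
tool_pos: [0.4805, -0.0998, 0.2426]
eef_rot: [-0.001, 1.0, 0.0, -0.001]
ft_force: [0.4, -0.8, -1.2]
grip_width: 0.0215
grip_force: 25.0
```

Run:
```python
from h import *
c=cam("wrist"); p=pose()[0]; print(p.round(4),pose()[2]["grip_width"])
zu=p[2]-.0302
print("disc",rim(c,[.481,-.098,zu+.014],.031),"knob",rim(c,[.481,-.098,zu+.046],.011))
```

```text
[ 0.4808 -0.0999  0.243 ] 0.02126059120607721
disc (array([ 0.4843, -0.0996]), np.float32(45.4)) knob (array([ 0.4517, -0.1033]), np.float32(42.0))
```

>>> servo_tool([
  {"translation": [0.006,0.006,0.03],"angular": [0,0,0],"grip": -1},
  {"translation": [0.006,0.006,0.06],"angular": [0,0,0],"grip": -1},
  {"translation": [0.006,0.006,0.08],"angular": [0,0,0],"grip": -1},
  {"translation": [0.006,0.006,0.086],"angular": [0,0,0],"grip": -1},
  {"translation": [0.006,0.006,0.086],"angular": [0,0,0],"grip": -1},
])

```text
time: 24.7
tool_pos: [0.4782, -0.0974, 0.2222]
eef_rot: [-0.002, 1.0, -0.0, -0.0]
ft_force: [-1.4, -0.0, 2.4]
grip_width: 0.0216
grip_force: 25.0
```

>>> servo_tool([
  {"translation": [0,0,0],"angular": [0,0,0],"grip": 0.2},
  {"translation": [0,0,0],"angular": [0,0,0],"grip": 0.2},
  {"translation": [0,0,0],"angular": [0,0,0],"grip": 0.2},
  {"translation": [0,0,0],"angular": [0,0,0],"grip": 0.2},
  {"translation": [0,0,-0.12],"angular": [0,0,0],"grip": 0.2},
  {"translation": [0,0,-0.26],"angular": [0,0,0],"grip": 0.2},
  {"translation": [0,0,-0.42],"angular": [0,0,0],"grip": 0.2},
  {"translation": [0,0,-0.42],"angular": [0,0,0],"grip": 0.2},
  {"translation": [0,0,-0.42],"angular": [0,0,0],"grip": 0.2},
])

```text
time: 25.45
tool_pos: [0.48, -0.0973, 0.3294]
eef_rot: [-0.002, 1.0, -0.001, 0.003]
ft_force: [0.3, 0.2, -0.2]
grip_width: 0.0571
grip_force: 0.0
```

Run:
```python
from h import *
c=cam("wrist"); p=pose()[0]; print(p.round(4))
print("disc",rim(c,[.481,-.098,.206],.031),"knob",rim(c,[.481,-.098,.238],.011))
s=cam("scene"); t=cam("top")
print([find(t,n)[:1] for n in ("jar_green_mid","jar_brown_mid","jar_grey_mid")])
u,v=proj(s,[.481,-.098,.12]).astype(int)
a=cv2.resize(s["color"][v-60:v+60,u-50:u+50],(400,480),interpolation=2)
b=cv2.resize(c["color"][90:270,180:330],(400,480),interpolation=2)
cv2.imwrite("pics/final.png",np.hstack([a,b]))
```

```text
[ 0.4789 -0.097   0.3274]
disc (array([ 0.4803, -0.0971]), np.float32(43.8)) knob (array([ 0.4781, -0.0973]), np.float32(45.9))
[[(0.84, array([204., 231.]), array([0.404, 0.089]))], [(0.68, array([134., 189.]), array([0.528, 0.296]))], [(0.71, array([206., 201.]), array([0.491, 0.083]))]]
```

View pics/final.png

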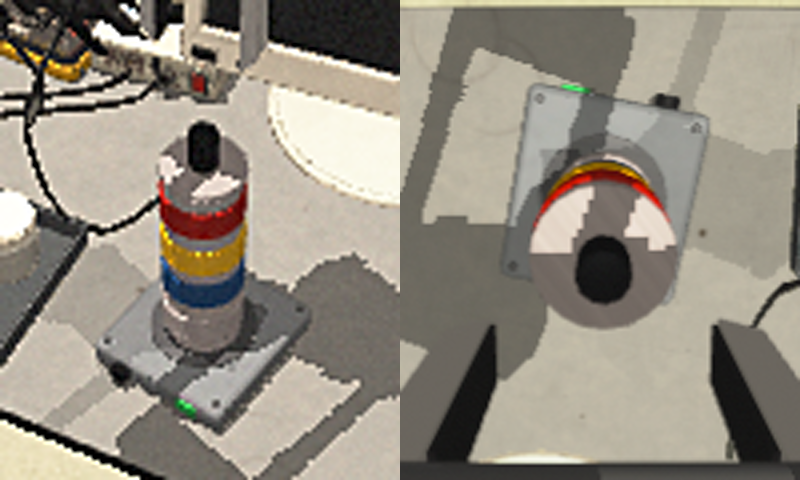

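The stack stands straight, with pan, blue, yellow, red and lid evenly nested (left half, about (203,240)). The gripper is open and clear, and the jars have not moved.

```bash
python3 -c "
from plant import r
print(r.hand_in())"
```

```text
the job is handed in; nothing more can be done
None
```

I built the stack on the shaker (pan, blue, yellow, red, lid) and handed it in at about 25 s; the last pictures show it nested and upright with the gripper clear and the jars in place, but the hand-in returned no verdict.

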